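# Pack the pastry tools and hold the prep unit's lid open

## Task

Pack the pastry tools: stand the two loose piping nozzles in the clear pan that already holds a nozzle, and set the round pastry cutter flat in the empty clear pan. Then take the steel lid of the two-well prep unit by its handle, lift it to 60 degrees from shut and keep it there, because it drops shut if let go and a cook is about to lower the two pans into the wells; the program finishes while still holding the lid. Leave the pans standing on the worktop and everything else where it is.

Things in the scene. Friction and masses are not known exactly. Their poses are not given: they have to be found in the camera images.
- prep_unit: Low stainless-steel counter unit with two open pan wells under one steel lid, fixed to the worktop: 210 mm deep (its x), 370 mm wide (its y), 80 mm high to the deck, about 98 mm with the lid shut. Origin: centre of its underside, on the worktop. Its -x side, the front, with the lid's handle, faces the robot, roughly.
- lid_angle (a joint): Opening angle of the lid, rad: 0 shut and level, growing as the front edge rises; 60 degrees is 1.047; a stop lies at 1.4. It turns about the unit's y axis at its rear edge, weighs 0.4 to 0.7 kg, has no spring, stay or latch and drops shut from every angle when let go; lifting takes 2 to 4 N at the handle.
- lid_hinge (a point): Point on the hinge axis of the lid, at the middle of its width: 99 mm behind the unit's origin (its +x) and 89 mm above the worktop.
- lid_grip (a point): Middle of the lid's handle: a round black bar, 14 mm thick, 150 mm long, parallel to the unit's y axis, with 38 mm free between it and the lid's front edge. It moves with the lid: at angle a it lies 243 mm x cos a ahead of the hinge axis (the unit's -x) and 243 mm x sin a above it; shut, 89 mm above the worktop. Its frame turns with the lid.
- lid: The steel lid with its handle: 198 mm from the hinge axis to the front edge, 366 mm wide, 13 mm high; a thin steel stem 68 mm either side of the middle carries the handle bar. Origin: on the hinge axis at the middle of its width; its axes are the unit's when shut and turn with it.
- nozzle_pan: Clear plastic pan, loose, 0.35 kg, that already holds one nozzle: 163 mm (its x) by 177 mm (its y) over the rim, 65 mm high, 2 mm floor; the walls slope in to a flat floor of about 112 by 126 mm with rounded corners. Origin: centre of its underside. It stands left or right of the work, its y axis roughly along the world's x.
- cutter_pan: Clear plastic pan of the same make and size, empty at the start. Origin: centre of its underside. It stands on the other side from the nozzle pan.
- packed_nozzle: Pale grey piping nozzle that already stands in the nozzle pan, about 33 mm from its middle along the pan's +y axis: a 40 mm high cone on a 25 mm wide foot. Origin: centre of its foot.
- nozzle_a: Loose pale grey piping nozzle standing on the worktop: cone 40 mm high, 27 mm wide at the foot and about 9 mm at the tip, 18 g. Origin: centre of its foot.
- nozzle_b: Second loose nozzle, the same as nozzle_a.
- cutter: Pale grey pastry ring cutter standing flat on the worktop: plain ring 48 mm across, 38 mm high, open at both ends, 50 g. Origin: centre of its underside.
- ramekin: Bystander: white ribbed ramekin, 69 mm across, 46 mm high. Origin: centre of its underside.
- shaker: Bystander: shaker, 44 mm across, 90 mm high. Origin: centre of its underside.
- tin: Bystander: small food tin, 75 mm across, 58 mm high. Origin: centre of its underside.
- peeler: Bystander: peeler lying near the front edge, 170 by 25 by 18 mm. Origin: centre of its underside.
- probe: Bystander: probe thermometer lying near the front edge, 204 by 30 by 18 mm. Origin: centre of its underside.
Things that resemble listed ones, but are neither listed nor needed, are in the scene too. Leave any green look-alike of the nozzle_a alone.

How it is judged:
On the way, in this order (a step that is already met when the one before it is completed fails the run):
1. both loose nozzles stand in the nozzle pan and the cutter in the other pan, let go and at rest, with the lid still shut (x of nozzle_a in the frame of nozzle_pan between -0.055 and 0.055 m and y of nozzle_a in the frame of nozzle_pan between -0.055 and 0.055 m and z of each of nozzle_a, nozzle_b, packed_nozzle in the frame of nozzle_pan below 0.012 m and angle between each of nozzle_a, nozzle_b, packed_nozzle, cutter's own z axis and vertical below 0.2 rad and x of nozzle_b in the frame of nozzle_pan between -0.055 and 0.055 m and y of nozzle_b in the frame of nozzle_pan between -0.055 and 0.055 m and x of packed_nozzle in the frame of nozzle_pan between -0.055 and 0.055 m and y of packed_nozzle in the frame of nozzle_pan between -0.055 and 0.055 m and x of cutter in the frame of cutter_pan between -0.055 and 0.055 m and y of cutter in the frame of cutter_pan between -0.055 and 0.055 m and z of cutter in the frame of cutter_pan below 0.012 m and angle between each of nozzle_pan, cutter_pan's own z axis and vertical below 0.1 rad and height (world z) of nozzle_pan between -0.01 and 0.012 m and height (world z) of cutter_pan between -0.01 and 0.012 m and contact force between each of nozzle_a, nozzle_b, cutter and the fingers below 0.2 N and linear speed of each of nozzle_a, nozzle_b, cutter, nozzle_pan, cutter_pan below 0.02 m/s and value of joint lid_angle below 0.1 rad), for 0.2 s.
2. the lid is held at 60 degrees by its handle (value of joint lid_angle between 0.96 and 1.134 rad and velocity of joint lid_angle between -0.05 and 0.05 rad/s and contact force between the fingers and lid above 0.3 N and distance between the grasp point and lid_grip below 0.09 m), for 0.3 s.
At the end, for the whole second after the job is handed in: Lid still at 60 degrees (within 5), fingers on its handle, nothing else touching that. Three nozzles upright (0.2 rad) on the floor of the nozzle pan, cutter flat on that of the other, each within 55 mm of the middle along both pan axes, 12 mm in height; both pans level on the worktop (all of step 2 and x of nozzle_a in the frame of nozzle_pan between -0.055 and 0.055 m and y of nozzle_a in the frame of nozzle_pan between -0.055 and 0.055 m and z of each of nozzle_a, nozzle_b, packed_nozzle in the frame of nozzle_pan below 0.012 m and angle between each of nozzle_a, nozzle_b, packed_nozzle, cutter's own z axis and vertical below 0.2 rad and x of nozzle_b in the frame of nozzle_pan between -0.055 and 0.055 m and y of nozzle_b in the frame of nozzle_pan between -0.055 and 0.055 m and x of packed_nozzle in the frame of nozzle_pan between -0.055 and 0.055 m and y of packed_nozzle in the frame of nozzle_pan between -0.055 and 0.055 m and x of cutter in the frame of cutter_pan between -0.055 and 0.055 m and y of cutter in the frame of cutter_pan between -0.055 and 0.055 m and z of cutter in the frame of cutter_pan below 0.012 m and angle between each of nozzle_pan, cutter_pan's own z axis and vertical below 0.1 rad and height (world z) of nozzle_pan between -0.01 and 0.012 m and height (world z) of cutter_pan between -0.01 and 0.012 m and contact force between lid and nozzle_pan below 0.1 N and contact force between lid and cutter_pan below 0.1 N and contact force between lid and ramekin below 0.1 N and contact force between lid and shaker below 0.1 N and contact force between lid and tin below 0.1 N); the arm keeps its last pose, push and grip.
It fails at once if a bystander is moved by more than 30 mm (distance of any of ramekin, shaker, tin, peeler, probe from where it was at the start of the episode above 0.03 m).
It also fails if it takes over 72 s, if anything falls off the work surface, if the arm or the gripper's body presses on something with over 40 N, if the wrist force passes 120 N, or if a joint passes its speed limit or range.

## Robot

A 6-joint arm with a two-finger parallel gripper is mounted at the origin on a cart in front of the work surface, level with it; the furniture and walls round the work are solid. World frame = base frame: x ahead of the robot, y to its left, z up, the work surface at z = 0. Lengths are in m, angles in rad, forces in N, time in s.
With the tool pointing down it reaches from about 0.25 to 0.775 m from the base axis. Payload 4 kg.
Tool frame: the origin (TCP) lies at the very end of the fingers, on their centre line; the grasp point (between the pads) lies 19 mm behind it (robot.hold_point_z is the distance from the TCP to the grasp point, in m); z points along the fingers, y is the line along which they close (so a half turn about z gives the same grasp; the last joint's range is limited). The gripper opens to 94 mm and grips with 3 to 60 N. Pads are 16 mm wide; open, the fingers measure 119 mm over their backs; the gripper's body (75 mm by 177 mm) begins 78 mm behind the grasp point.
Start: joints at [-1.359, 0.087, 1.371, -0, 1.684, -0.103], TCP at [0.17, -0.523, 0.206] pointing down, gripper open.
Joint ranges: [-3.1, 3.1], [-0.76, 2.03], [0.27, 2.55], [-1.08, 4.22], [0.17, 2.65], [-2.57, 2.57]. Speed limits (rad/s): [2.79, 2.79, 3.14, 3.14, 3.14, 3.14].

## Interface

Orientations are given as [roll, pitch, yaw] about the fixed x, y, z axes, in that order (R = Rz(yaw) Ry(pitch) Rx(roll)).
In Python, from bench import robot gives the robot as it stands.
- The arm moves only by the tool carry_out, never from a script. Its argument "steps" is a list of rows, each a list of 3 entries, a list of its own where there are three numbers: the shift along the tool's x, y, z in m, then the turn about the tool's z in units of 10 degrees (1.0 is 10 degrees), then the closure, from -1 (fully open) to 1 (shut). In form: [[[tx, ty, tz], roll, jaw], ...]. A call has 1 to 10 rows; each row is the pose to reach, as a shift and turn from the pose commanded when the call began, along the tool's axes at that moment; what a row does not reach only later rows make up. A row lasts 1/8 s, in which the tool goes at most 62.5 mm and 10.7 degrees, less where a joint would pass 70% of its speed; a pose out of reach is approached as far as the arm can. A call with a gripper value outside its range is refused whole. The fingers move at their own pace and stop on an object; the grip force is fixed at half the most. Time passes only in rows, so rows that repeat a pose let the fingers close. It gives the time, the measured TCP pose, the force, the opening and the grip force at its end, in the units of the state.
- robot.get_obs(): the state, without advancing time (a new reading comes with each control period).
- robot.snapshot(name): name is "side" or "top" or "wrist"; returns a dict with "image" (420x560x3 uint8, red, green, blue), "z_map" (420x560 float32, m along the optical axis (not along the pixel's ray), 0 where there is no reading), "mtx" (3x3 intrinsics, pixels), "R" (3x3) and "t" (3): a world point X has camera coordinates R X + t. Camera axes: x right, y down, z forward; pixel columns grow to the right and rows downward; lengths in m; the calibration is good to about 2 mm. The wrist camera is an equidistant fisheye: a pixel r from the principal point sees the ray r / f radians off the axis. A picture is of the moment at which its call begins.
- robot.close_job(): hands the job in; it is judged then, once.
The state is a dict: "time": time; "joint_positions": joint angles; "qvel": joint speeds; "joint_torque": joint torques, N m; "tool_pos": TCP position; "ee_rot": TCP orientation; "wrist_force": force on the tool from outside, world axes, zero at the start; "wrist_torque": the same for the moment, N m; "width": finger opening in m; "finger_force": force on a finger pad.
Only numpy, scipy, OpenCV 4.12 (cv2) and the standard library are available. Lean on these libraries where they do the work, as an engineer would, in place of code of your own. Each camera call takes 0.05 s, during which the arm holds its last target. There are 200 camera calls.

## Working session

There is one attempt and no reset: what is moved stays moved. The work goes in short steps, Python scripts to look and compute and a tool call to move; the robot and the scene stay as the last step left them, time stands still between calls to the robot, and variables do not carry over. Pictures are saved under pics/ and viewed, at most 10 in all, crops included, and the job is handed in when it is done.

Besides the shell and the picture viewer there is one more tool, called by a JSON object that holds its "fn" and its "kwargs". carry_out: Moves the arm, as the interface text tells. Its arguments: {"type":"object","properties":{"steps":{"type":"array","items":{"type":"array"}}},"required":["steps"]}

```bash
mkdir -p pics; ls; cat > h.py <<'E'
import numpy as np, cv2
from bench import robot
def snap(n,f):
    s=robot.snapshot(n); cv2.imwrite(f'pics/{f}.png',s['image'][:,:,::-1]); np.savez(f'pics/{f}.npz',**s); return s
def load(f): return dict(np.load(f'pics/{f}.npz'))
def cloud(s):
    z=s['z_map']; v,u=np.mgrid[:z.shape[0],:z.shape[1]]; K=s['mtx']
    c=np.stack([(u-K[0,2])/K[0,0]*z,(v-K[1,2])/K[1,1]*z,z],-1)
    return (c-s['t'])@s['R']
E
python3 - <<'E'
from h import *
for n in('top','side'):
    s=snap(n,n+'0'); print(n,s['mtx'],-s['R'].T@s['t'])
o=robot.get_obs();print(o)
E
```

```text
pics
top [[465.37738507   0.         274.11028522]
 [  0.         465.37738507 213.90702549]
 [  0.           0.           1.        ]] [0.39775154 0.0698262  1.30078343]
side [[454.85562128   0.         284.24475818]
 [  0.         454.85562128 204.96523163]
 [  0.           0.           1.        ]] [ 0.17232026 -0.79330949  0.81443441]
{'time': 0.1, 'joint_positions': array([-1.35911175e+00,  8.78813860e-02,  1.37206666e+00, -1.11602223e-06,
        1.68364201e+00, -1.03123561e-01]), 'qvel': array([ 0.00197896, -0.0014157 , -0.00160711,  0.00165985, -0.00080538,
        0.001605  ]), 'joint_torque': array([ 2.56564250e-03, -3.41253519e+01, -3.03300798e+01,  7.20746513e-02,
        3.04791739e-02, -1.02039057e-04]), 'tool_pos': array([ 0.17017654, -0.52248718,  0.20443959]), 'ee_rot': array([-3.13960575e+00, -2.04511248e-04,  3.14807815e-01]), 'wrist_force': array([ 0.62621582,  0.34079159, -0.23017578]), 'wrist_torque': array([ 0.07001823, -0.00590762, -0.01304875]), 'finger_force': 0.0, 'width': 0.0941004787024766}
```

View pics/top0.png

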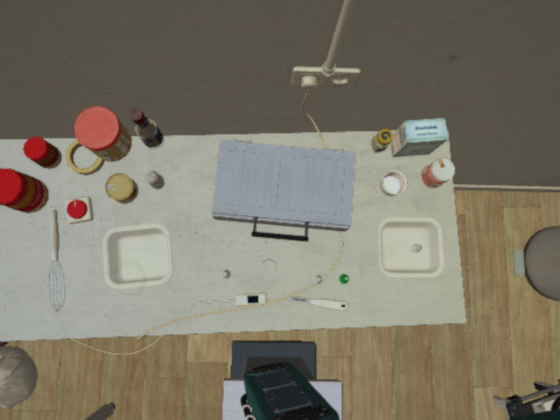

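View pics/side0.png

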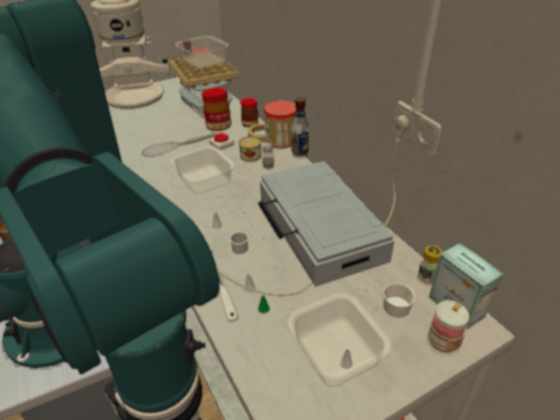

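Top view: loose pale nozzles at about (227,273) and (319,279), with a green look-alike at (344,279) to leave alone. The cutter ring is at (268,265). The right pan (410,247) holds a nozzle at (417,248), and the left pan (137,255) is empty. The handle bar is at (280,237). The yellow ring at (85,156) and the shaker at (154,179) could be mistaken for the cutter and a nozzle. I'll check with a crop.

```bash
python3 - <<'E'
from h import *
s=load('top0'); im=s['image'][205:320,200:360,::-1]
cv2.imwrite('pics/crop1.png',cv2.resize(im,None,fx=5,fy=5,interpolation=cv2.INTER_CUBIC))
P=cloud(s)
for n,(u,v) in dict(nA=(227,273),nB=(319,279),cut=(268,265),h0=(253,235),h1=(307,239),pn=(417,248),lidL=(217,142),lidR=(354,150),green=(344,279)).items():
    w=P[v-6:v+7,u-6:u+7].reshape(-1,3); print(n,P[v,u].round(3),'max z',w[w[:,2].argmax()].round(3))
for n,(u0,u1,v0,v1) in dict(R=(365,455,205,285),L=(90,185,210,300)).items():
    w=P[v0:v1,u0:u1].reshape(-1,3); k=w[(w[:,2]>.052)&(w[:,2]<.075)]
    r=cv2.minAreaRect((k[:,:2]*1000).astype(np.float32)); print(n,len(k),r,np.median(k[:,2]))
w=P[225:245,245:315].reshape(-1,3);k=w[(w[:,2]>.085)&(w[:,2]<.11)]
# lid outline
w=P[130:230,200:365].reshape(-1,3);k=w[(w[:,2]>.09)&(w[:,2]<.12)&(w[:,0]>.4)]
print('lid',len(k),cv2.minAreaRect((k[:,:2]*1000).astype(np.float32)))
E
```

```text
nA [0.431 0.153 0.039] max z [0.398 0.07  1.301]
nB [ 0.421 -0.099  0.002] max z [ 0.417 -0.097  0.042]
cut [ 0.457  0.043 -0.001] max z [0.398 0.07  1.301]
h0 [0.529 0.085 0.095] max z [0.398 0.07  1.301]
h1 [ 0.522 -0.055  0.096] max z [0.398 0.07  1.301]
pn [ 0.51  -0.367  0.03 ] max z [0.398 0.07  1.301]
lidL [ 0.808  0.198 -0.004] max z [0.398 0.07  1.301]
lidR [ 0.794 -0.201  0.   ] max z [ 0.758 -0.166  0.101]
green [ 0.421 -0.163  0.033] max z [ 0.424 -0.164  0.045]
R 1145 ((512.8411254882812, -339.34002685546875), (162.00613403320312, 178.99269104003906), 1.1063271760940552) 0.06354664353531907
L 1220 ((473.73284912109375, 387.8519287109375), (163.4923095703125, 177.7513427734375), 7.181525230407715) 0.0631479757077549
lid 10090 ((659.7620849609375, 5.843963623046875), (366.1159973144531, 239.804443359375), 85.9334716796875)
```

View pics/crop1.png

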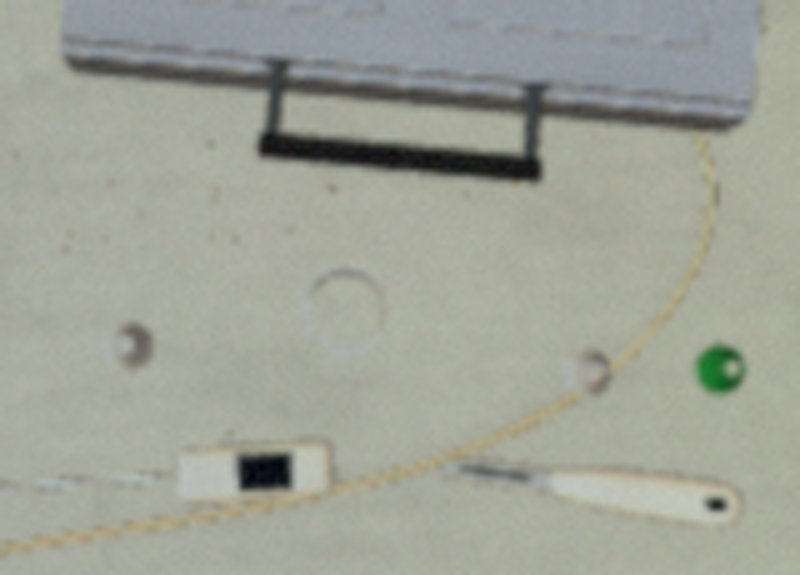

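The crop shows nozzle A at about crop (130,345), B at (590,370), green at (720,370) and the cutter ring at (345,310). The bar runs from (265,145) to (540,170). I'll go above nozzle B.

{"fn": "carry_out", "kwargs": {"steps": [[[0.366,-0.327,0.05],1.8,-0.17],[[0.366,-0.327,0.05],1.8,-0.17],[[0.366,-0.327,0.05],1.8,-0.17],[[0.366,-0.327,0.05],1.8,-0.17],[[0.366,-0.327,0.05],1.8,-0.17],[[0.366,-0.327,0.05],1.8,-0.17],[[0.366,-0.327,0.05],1.8,-0.17],[[0.366,-0.327,0.05],1.8,-0.17],[[0.366,-0.327,0.08],1.8,-0.17],[[0.366,-0.327,0.08],1.8,-0.17]]}}

```text
time: 1.35
tool_pos: [0.4152, -0.0973, 0.1228]
ee_rot: [-3.14, 0.006, 0.003]
wrist_force: [-0.4, -0.8, -0.5]
width: 0.0551
finger_force: 0.0
```

```bash
python3 - <<'E'
from h import *
s=snap('wrist','w1'); o=robot.get_obs(); print(o['time'],o['tool_pos'],o['ee_rot'],o['width'],s['mtx'])
s2=snap('top','top1')
def pt(X,s):
    c=s['R']@X+s['t']; r=np.hypot(*c[:2]); th=np.arctan2(r,c[2]); return s['mtx'][[0,1],[2,2]]+s['mtx'][0,0]*th*c[:2]/r
print(pt(np.array([.417,-.098,0.04]),s),pt(np.array([.417,-.098,0.0]),s))
# unit yaw from top0: lid top clean fit
s=load('top0');P=cloud(s);w=P[130:230,200:365].reshape(-1,3);k=w[(w[:,2]>.096)&(w[:,2]<.106)&(w[:,0]>.56)]
print(np.histogram(w[:,2],bins=np.arange(.08,.12,.004)));print(cv2.minAreaRect((k[:,:2]*1000).astype(np.float32)))
E
```

```text
1.4 [ 0.41607814 -0.09827636  0.1244089 ] [-3.14070779e+00  3.06460532e-03  1.07483550e-03] 0.055165512078817966 [[325.1922621    0.         286.27823617]
 [  0.         325.1922621  205.52212341]
 [  0.           0.           1.        ]]
[286.58402309 209.07978245] [286.56704497 197.53519615]
(array([ 159,   58,  300, 3216, 5424, 1190,   20,    0,    0]), array([0.08 , 0.084, 0.088, 0.092, 0.096, 0.1  , 0.104, 0.108, 0.112,
       0.116]))
((673.6466674804688, 4.6886444091796875), (365.0146789550781, 201.69708251953125), 86.2094955444336)
```

View pics/w1.png

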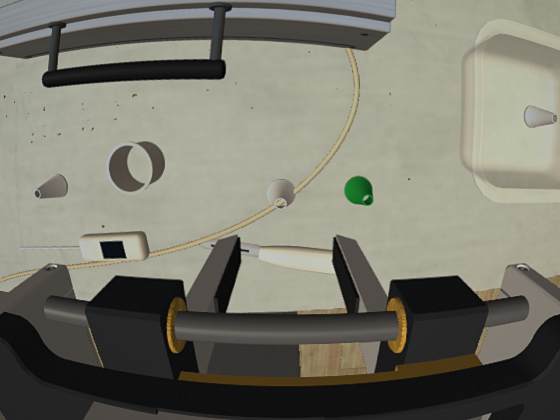

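The wrist view shows B's tip at (281,203), A's tip at (39,194), the cutter's top ring centred near (130,168) and the green one at (358,190). The bar runs (45,79)–(224,69).

```bash
cat >> h.py <<'E'
def ray(s,u,v,z):
    K=s['mtx']; d=np.array([u-K[0,2],v-K[1,2]])/K[0,0]; r=np.hypot(*d)
    c=np.append(np.sin(r)*d/r,np.cos(r)); w=s['R'].T@c; C=-s['R'].T@s['t']; return (C+w*(z-C[2])/w[2]).round(4)
E
python3 - <<'E'
from h import *
s=load('w1')
for n,u,v,z in [('B tip',281,203,.04),('B footL',267,190,.004),('B footR',294,190,.004),('A tip',39,194,.04),('A foot',60,186,.004),('cutTop',130,168,.038),('barL',45,79,.089),('barR',224,69,.089),('pn tip',552,118,.04),('green tip',368,200,.04)]: print(n,ray(s,u,v,z))
# top image, tips
s=load('top0');K=s['mtx'];C=-s['R'].T@s['t']
for n,u,v,z in [('A',226.4,274,.04),('B',317.5,279.2,.04),('cutter',269,267,.038)]:
    w=s['R'].T@np.linalg.inv(K)@[u,v,1];print(n,(C+w*(z-C[2])/w[2]).round(4))
E
```

```text
B tip [ 0.4222 -0.0933  0.04  ]
B footL [ 0.4252 -0.0797  0.004 ]
B footR [ 0.4253 -0.1049  0.004 ]
A tip [0.4314 0.1567 0.04  ]
A foot [0.4318 0.1549 0.004 ]
cutTop [0.4534 0.0404 0.038 ]
barL [0.5357 0.092  0.089 ]
barR [ 0.525 -0.057  0.089]
pn tip [ 0.5138 -0.3687  0.04  ]
green tip [ 0.4252 -0.1668  0.04  ]
A [0.4287 0.1548 0.04  ]
B [ 0.4193 -0.0903  0.04  ]
cutter [0.4496 0.0409 0.038 ]
```

{"fn": "carry_out", "kwargs": {"steps": [[[0.007,-0.006,0.06],0,-0.17],[[0.007,-0.006,0.09],0,-0.17],[[0.007,-0.006,0.118],0,-0.17],[[0.007,-0.006,0.118],0,-0.17],[[0.007,-0.006,0.118],0,1],[[0.007,-0.006,0.118],0,1],[[0.007,-0.006,0.118],0,1],[[0.007,-0.006,0.118],0,1],[[0.007,-0.006,0.118],0,1],[[0.007,-0.006,0.118],0,1]]}}

```text
time: 2.7
tool_pos: [0.4247, -0.0929, 0.0083]
ee_rot: [3.141, -0.001, 0.001]
wrist_force: [0.4, -0.9, 5.5]
width: 0.0218
finger_force: 29.8
```

{"fn": "carry_out", "kwargs": {"steps": [[[0,0,-0.03],0,1],[[0,0,-0.07],0,1],[[0,0,-0.12],0,1],[[0,0,-0.12],0,1]]}}

```text
time: 3.2
tool_pos: [0.4266, -0.0937, 0.1316]
ee_rot: [3.138, -0.008, 0.001]
wrist_force: [0.1, -0.4, -0.1]
width: 0.0215
finger_force: 29.2
```

```bash
python3 - <<'E'
from h import *
s=snap('wrist','w2'); cv2.imwrite('pics/w2.png',s['image'][:,:,::-1])
E
```

```text
(no output)
```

View pics/w2.png

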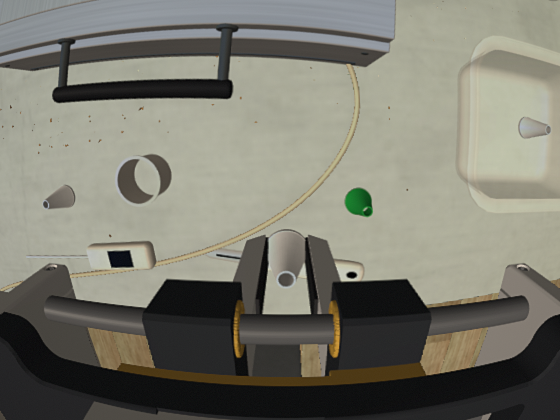

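The nozzle is held centred and upright: tip at (286,280), foot at (286,240). I'll carry it over the right pan.

{"fn": "carry_out", "kwargs": {"steps": [[[0.056,0.115,0],0,1],[[0.112,0.229,0],0,1],[[0.112,0.229,0],0,1],[[0.112,0.229,0],0,1],[[0.112,0.229,0],0,1],[[0.112,0.229,0],0,1],[[0.112,0.229,0],0,1]]}}

```text
time: 4.12
tool_pos: [0.5356, -0.32, 0.1272]
ee_rot: [-3.141, 0.001, 0.002]
wrist_force: [-0.2, 0.6, 0.8]
width: 0.0217
finger_force: 29.2
```

```bash
python3 - <<'E'
from h import *
s=snap('wrist','w3'); print(robot.get_obs()['tool_pos'])
E
```

```text
[ 0.53579833 -0.32003714  0.12777394]
```

View pics/w3.png

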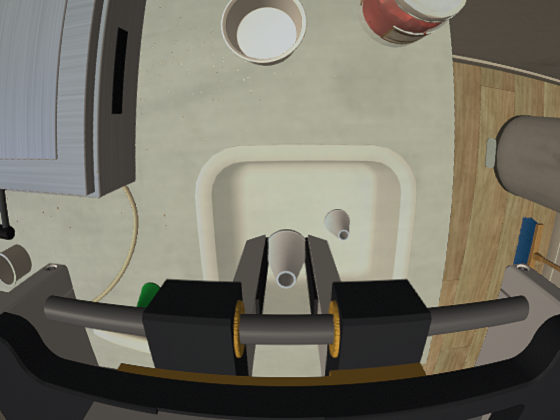

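```bash
python3 - <<'E'
from h import *
s=load('w3')
for n,u,v,z in [('pn tip',344,236,.042),('pn foot',336,217,.006),('rimL',198,190,.065),('rimR',414,190,.065),('rimBack',305,148,.065),('floorL',237,200,.002),('floorR',378,200,.002)]: print(n,ray(s,u,v,z))
E
```

```text
pn tip [ 0.5129 -0.371   0.042 ]
pn foot [ 0.5192 -0.3689  0.006 ]
rimL [ 0.5587 -0.252   0.065 ]
rimR [ 0.5596 -0.4224  0.065 ]
rimBack [ 0.5905 -0.3342  0.065 ]
floorL [ 0.5349 -0.2728  0.002 ]
floorR [ 0.5355 -0.4113  0.002 ]
```

{"fn": "carry_out", "kwargs": {"steps": [[[0,0,0.05],0,1],[[0,0,0.09],0,1],[[0,0,0.108],0,1],[[0,0,0.116],0,1],[[0,0,0.116],0,1],[[0,0,0.116],0,1]]}}

```text
time: 4.92
tool_pos: [0.5374, -0.3225, 0.0136]
ee_rot: [3.139, -0.003, 0.001]
wrist_force: [-0.3, -0.3, 0.8]
width: 0.0217
finger_force: 29.2
```

{"fn": "carry_out", "kwargs": {"steps": [[[0,0,0],0,0.3],[[0,0,0],0,0.1],[[0,0,0],0,0.1],[[0,0,0],0,0.1],[[0,0,-0.04],0,0.1],[[0,0,-0.09],0,0.1],[[0,0,-0.13],0,0.1],[[0,0,-0.13],0,0.1]]}}

```text
time: 5.92
tool_pos: [0.5384, -0.3232, 0.1467]
ee_rot: [3.136, -0.008, 0.001]
wrist_force: [-0.1, -0.8, -1.0]
width: 0.0426
finger_force: 0.0
```

```bash
python3 - <<'E'
from h import *
s=snap('wrist','w4'); print(robot.get_obs()['tool_pos'])
E
```

```text
[ 0.53703631 -0.32228728  0.14338986]
```

View pics/w4.png

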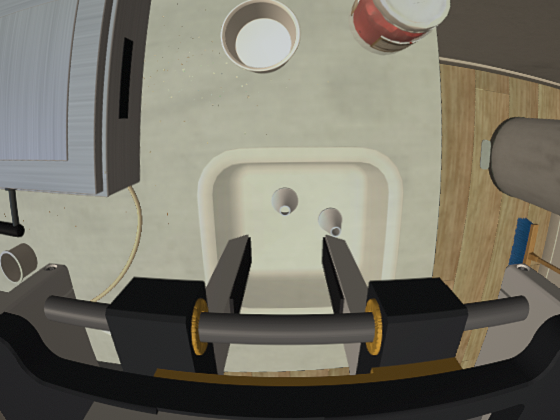

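Both nozzles stand in the pan: B at (285,200), the packed one at (330,218). Next is nozzle A, with its position taken from wrist depth.

{"fn": "carry_out", "kwargs": {"steps": [[[-0.106,-0.477,0],0,-0.17],[[-0.106,-0.477,0],0,-0.17],[[-0.106,-0.477,0],0,-0.17],[[-0.106,-0.477,0],0,-0.17],[[-0.106,-0.477,0],0,-0.17],[[-0.106,-0.477,0],0,-0.17],[[-0.106,-0.477,0],0,-0.17],[[-0.106,-0.477,0],0,-0.17],[[-0.106,-0.477,0.02],0,-0.17],[[-0.106,-0.477,0.02],0,-0.17]]}}

```text
time: 7.22
tool_pos: [0.4271, 0.1553, 0.1177]
ee_rot: [3.14, 0.008, 0.002]
wrist_force: [0.1, -0.1, 0.3]
width: 0.0549
finger_force: 0.0
```

```bash
cat >> h.py <<'E'
def wcloud(s):
    z=s['z_map'].astype(float); v,u=np.mgrid[:z.shape[0],:z.shape[1]]; K=s['mtx']
    d=np.stack([u-K[0,2],v-K[1,2]],-1)/K[0,0]; r=np.linalg.norm(d,axis=-1)+1e-9
    c=np.concatenate([d/r[...,None]*np.tan(r)[...,None]*z[...,None],z[...,None]],-1)
    return (c-s['t'])@s['R']
def around(s,x,y,R,lo,hi):
    P=wcloud(s).reshape(-1,3); k=P[(s['z_map'].ravel()>.01)&(np.hypot(P[:,0]-x,P[:,1]-y)<R)&(P[:,2]>lo)&(P[:,2]<hi)]
    return len(k),cv2.minEnclosingCircle((k[:,:2]*1000).astype(np.float32)) if len(k)>2 else None,(k.max(0).round(3) if len(k) else 0)
E
python3 - <<'E'
from h import *
s=snap('wrist','w5'); print(robot.get_obs()['tool_pos'])
print(around(s,.430,.155,.03,.033,.05),around(s,.430,.155,.03,.005,.05))
print(around(s,.452,.041,.04,.03,.05))
E
```

```text
[0.42819801 0.15496312 0.11902636]
(98, ((432.0644226074219, 160.97496032714844), 6.271683692932129), array([0.438, 0.167, 0.041])) (525, ((432.30865478515625, 160.9410400390625), 12.281397819519043), array([0.444, 0.173, 0.041]))
(754, ((452.9095458984375, 43.543853759765625), 24.524051666259766), array([0.477, 0.068, 0.039]))
```

{"fn": "carry_out", "kwargs": {"steps": [[[0.003,-0.006,0.06],0,-0.17],[[0.003,-0.006,0.09],0,-0.17],[[0.003,-0.006,0.114],0,-0.17],[[0.003,-0.006,0.114],0,-0.17],[[0.003,-0.006,0.114],0,1],[[0.003,-0.006,0.114],0,1],[[0.003,-0.006,0.114],0,1],[[0.003,-0.006,0.114],0,1],[[0.003,-0.006,0.114],0,1]]}}

```text
time: 8.4
tool_pos: [0.4335, 0.1613, 0.0082]
ee_rot: [-3.142, -0.002, 0.001]
wrist_force: [0.3, -1.3, 4.0]
width: 0.0219
finger_force: 29.6
```

{"fn": "carry_out", "kwargs": {"steps": [[[0,0,-0.03],0,1],[[0,0,-0.08],0,1],[[0,0,-0.13],0,1],[[0,0,-0.13],0,1]]}}

```text
time: 8.9
tool_pos: [0.4358, 0.1621, 0.1424]
ee_rot: [-3.139, -0.01, 0.001]
wrist_force: [0.3, -0.2, -1.2]
width: 0.0221
finger_force: 29.2
```

```bash
python3 - <<'E'
from h import *
o=robot.get_obs();print(o['tool_pos'],o['width'],o['finger_force'],o['ee_rot'])
E
```

```text
[0.43578228 0.16211963 0.14236278] 0.02206132553059446 29.18810733818475 [-3.13924328e+00 -9.70246842e-03  8.46878866e-04]
```

{"fn": "carry_out", "kwargs": {"steps": [[[0.007,0.06,0],0,1],[[0.014,0.12,0],0,1],[[0.021,0.18,0],0,1],[[0.028,0.24,0],0,1],[[0.034,0.3,0],0,1],[[0.041,0.36,0],0,1],[[0.047,0.42,0],0,1],[[0.054,0.483,0],0,1],[[0.054,0.483,0],0,1],[[0.054,0.483,0],0,1]]}}

```text
time: 10.15
tool_pos: [0.4864, -0.3209, 0.1357]
ee_rot: [-3.139, 0.002, 0.0]
wrist_force: [1.2, 0.1, -1.8]
width: 0.0218
finger_force: 29.2
```

{"fn": "carry_out", "kwargs": {"steps": [[[0,0,0],0,1],[[0,0,0],0,1]]}}

```text
time: 10.4
tool_pos: [0.4874, -0.3203, 0.1378]
ee_rot: [3.141, -0.0, 0.003]
wrist_force: [0.2, -0.2, 0.1]
width: 0.0218
finger_force: 29.2
```

Lower to TCP z ≈ 0.012 and release.

{"fn": "carry_out", "kwargs": {"steps": [[[0,0,0.05],0,1],[[0,0,0.095],0,1],[[0,0,0.115],0,1],[[0,0,0.125],0,1],[[0,0,0.125],0,1],[[0,0,0.125],0,1]]}}

```text
time: 11.15
tool_pos: [0.4881, -0.3222, 0.0141]
ee_rot: [3.14, -0.002, 0.001]
wrist_force: [-0.2, 0.2, -0.5]
width: 0.0217
finger_force: 29.2
```

{"fn": "carry_out", "kwargs": {"steps": [[[0,0,0],0,0.3],[[0,0,0],0,0.1],[[0,0,0],0,0.1],[[0,0,0],0,0.1],[[0,0,-0.04],0,0.1],[[0,0,-0.09],0,0.1],[[0,0,-0.13],0,0.1],[[0,0,-0.13],0,0.1]]}}

```text
time: 12.15
tool_pos: [0.4893, -0.3234, 0.1473]
ee_rot: [3.136, -0.007, 0.001]
wrist_force: [0.1, -0.7, -0.5]
width: 0.0424
finger_force: 0.0
```

```bash
python3 - <<'E'
from h import *
s=snap('wrist','w6'); o=robot.get_obs();print(o['tool_pos'],o['width'])
for x,y in((.536,-.322),(.486,-.322),(.516,-.369)): print(around(s,x,y,.022,.015,.06))
E
```

```text
[ 0.48799408 -0.32234291  0.14422456] 0.042017190567372555
(317, ((534.2017822265625, -323.2434997558594), 10.811405181884766), array([ 0.544, -0.313,  0.043]))
(324, ((486.6998291015625, -323.2225036621094), 10.769652366638184), array([ 0.497, -0.313,  0.044]))
(280, ((514.4720458984375, -370.0680236816406), 9.797308921813965), array([ 0.524, -0.36 ,  0.043]))
```

{"fn": "carry_out", "kwargs": {"steps": [[[-0.034,-0.3655,0],0,-0.6],[[-0.034,-0.3655,0],0,-0.6],[[-0.034,-0.3655,0],0,-0.6],[[-0.034,-0.3655,0],0,-0.6],[[-0.034,-0.3655,0],0,-0.6],[[-0.034,-0.3655,0],0,-0.6],[[-0.034,-0.3655,0],0,-0.6],[[-0.034,-0.3655,0.05],0,-0.6],[[-0.034,-0.3655,0.06],0,-0.6],[[-0.034,-0.3655,0.06],0,-0.6]]}}

```text
time: 13.45
tool_pos: [0.4521, 0.0429, 0.0812]
ee_rot: [3.141, 0.003, -0.001]
wrist_force: [-0.3, -0.0, 0.5]
width: 0.0752
finger_force: 0.0
```

```bash
python3 - <<'E'
from h import *
s=snap('wrist','w7'); o=robot.get_obs();print(o['tool_pos'],o['width'])
print(around(s,.453,.0435,.032,.03,.045))
E
```

```text
[0.45325172 0.04298376 0.08267751] 0.07531093943615985
(1039, ((452.8709716796875, 42.94846725463867), 24.23133659362793), array([0.477, 0.067, 0.039]))
```

{"fn": "carry_out", "kwargs": {"steps": [[[0,0,0.04],0,-0.6],[[0,0,0.073],0,-0.6],[[0,0,0.073],0,-0.6],[[0,0,0.073],0,1],[[0,0,0.073],0,1],[[0,0,0.073],0,1],[[0,0,0.073],0,1],[[0,0,0.073],0,1]]}}

```text
time: 14.5
tool_pos: [0.4541, 0.0437, 0.0108]
ee_rot: [3.141, -0.003, 0.001]
wrist_force: [0.4, -0.1, 5.7]
width: 0.0466
finger_force: 30.0
```

{"fn": "carry_out", "kwargs": {"steps": [[[0,0,-0.03],0,1],[[0,0,-0.08],0,1],[[0,0,-0.13],0,1],[[0,0,-0.13],0,1],[[0,0,-0.13],0,1]]}}

```text
time: 15.12
tool_pos: [0.4522, 0.0438, 0.1382]
ee_rot: [3.142, 0.002, 0.001]
wrist_force: [-0.2, 0.6, -0.5]
width: 0.0464
finger_force: 30.0
```

{"fn": "carry_out", "kwargs": {"steps": [[[0.004,-0.06,0],0,1],[[0.008,-0.12,0],0,1],[[0.012,-0.18,0],0,1],[[0.016,-0.24,0],0,1],[[0.02,-0.3,0],0,1],[[0.022,-0.344,0],0,1],[[0.022,-0.344,0],0,1],[[0.022,-0.344,0],0,1],[[0.022,-0.344,0],0,1]]}}

```text
time: 16.25
tool_pos: [0.4746, 0.3862, 0.1386]
ee_rot: [3.14, 0.001, -0.001]
wrist_force: [-0.4, -0.4, -0.3]
width: 0.0468
finger_force: 30.0
```

```bash
python3 - <<'E'
from h import *
s=snap('wrist','w8'); o=robot.get_obs();print(o['tool_pos'],o['width'],o['finger_force'])
E
```

```text
[0.4748214  0.38630735 0.13909719] 0.0458932190819551 29.99978748470312
```

View pics/w8.png

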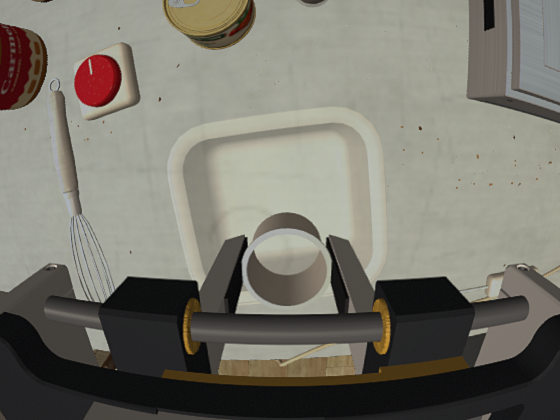

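The ring is held level at (287,255), above the middle of the empty pan, whose rim runs from column 170 to 385. I'll lower it and release.

{"fn": "carry_out", "kwargs": {"steps": [[[0,0,0.05],0,1],[[0,0,0.095],0,1],[[0,0,0.116],0,1],[[0,0,0.126],0,1],[[0,0,0.126],0,1],[[0,0,0.126],0,1]]}}

```text
time: 17.05
tool_pos: [0.4757, 0.3879, 0.0147]
ee_rot: [-3.14, -0.002, -0.0]
wrist_force: [0.2, -0.2, -0.4]
width: 0.0463
finger_force: 30.0
```

{"fn": "carry_out", "kwargs": {"steps": [[[0,0,0],0,0],[[0,0,0],0,-0.35],[[0,0,0],0,-0.35],[[0,0,0],0,-0.35],[[0,0,0],0,-0.35],[[0,0,-0.04],0,-0.35],[[0,0,-0.1],0,-0.35],[[0,0,-0.16],0,-0.35],[[0,0,-0.16],0,-0.35]]}}

```text
time: 18.18
tool_pos: [0.4776, 0.3898, 0.1813]
ee_rot: [-3.134, -0.012, 0.001]
wrist_force: [-0.3, 0.2, 0.6]
width: 0.0633
finger_force: 0.0
```

```bash
python3 - <<'E'
from h import *
s=snap('wrist','w9'); o=robot.get_obs();print(o['tool_pos'],o['width'],o['ee_rot'],o['joint_positions'])
print(around(s,.474,.388,.04,.03,.06))
P=wcloud(s).reshape(-1,3);k=P[(abs(P[:,0]-.474)<.1)&(abs(P[:,1]-.388)<.11)&(P[:,2]>.055)&(P[:,2]<.072)];print(k.min(0),k.max(0))
s=load('top0');P=cloud(s)[225:245,240:320].reshape(-1,3);k=P[(P[:,2]>.088)&(P[:,2]<.102)&(P[:,0]<.54)];c=k.mean(0);print(len(k),c,k.min(0),k.max(0),np.polyfit(k[:,1],k[:,0],1))
E
```

```text
[0.4761697  0.38878485 0.17720095] 0.06325762142829634 [-3.13769777e+00 -6.02145329e-03  7.03558734e-04] [ 5.92580604e-01  2.32623280e-01  1.26062809e+00 -1.27424405e-04
  1.64117109e+00  2.16265223e+00]
(523, ((473.9734802246094, 386.9426574707031), 24.047582626342773), array([0.497, 0.41 , 0.042]))
[0.38701498 0.29741432 0.05501637] [0.56117805 0.48371145 0.06658061]
296 [0.52930064 0.01188685 0.09408785] [ 0.51869711 -0.05854336  0.08819966] [0.53976318 0.08825716 0.1007973 ] [0.05738474 0.52861852]
```

The cutter sits in the pan (top at 42 mm, centred). Next I'll go to the handle and turn the tool so the fingers close across the bar.

{"fn": "carry_out", "kwargs": {"steps": [[[0.006,0.04,-0.02],-1,0.1],[[0.012,0.08,-0.02],-2,0.1],[[0.018,0.12,-0.02],-3,0.1],[[0.024,0.16,-0.02],-4,0.1],[[0.03,0.2,-0.02],-5,0.1],[[0.036,0.24,-0.02],-6,0.1],[[0.042,0.28,-0.02],-7,0.1],[[0.048,0.33,-0.02],-8,0.1],[[0.0555,0.373,-0.02],-8.62,0.1],[[0.0555,0.373,-0.02],-8.62,0.1]]}}

```text
time: 19.48
tool_pos: [0.5296, 0.0123, 0.1906]
ee_rot: [-3.137, 0.001, 1.5]
wrist_force: [0.1, -0.0, -0.0]
width: 0.0422
finger_force: 0.0
```

{"fn": "carry_out", "kwargs": {"steps": [[[0,0,0],0,0.1],[[0,0,0],0,0.1]]}}

```text
time: 19.73
tool_pos: [0.53, 0.0161, 0.1927]
ee_rot: [-3.14, -0.0, 1.506]
wrist_force: [0.1, 0.6, -0.2]
width: 0.0424
finger_force: 0.0
```

```bash
python3 - <<'E'
from h import *
s=snap('wrist','w10'); o=robot.get_obs();print(o['tool_pos'],o['width'],o['ee_rot'])
P=wcloud(s).reshape(-1,3);d=P-[.530,.0143,0];a=np.array([.9978,-.0663]);b=np.array([.0663,.9978])
x=d[:,:2]@a;y=d[:,:2]@b;m=(abs(x)<.02)&(abs(y)<.09)&(P[:,2]>.08)&(P[:,2]<.11)
print(m.sum(),x[m].min(),x[m].max(),y[m].min(),y[m].max(),np.percentile(P[m,2],95),np.polyfit(y[m],x[m],1))
E
```

```text
[0.53015342 0.01606453 0.19298696] 0.04230902999625216 [-3.14072311e+00 -1.90028219e-04  1.50668948e+00]
2747 -0.006694280851639139 0.019481364016681442 -0.07116870933639767 0.07758344512269427 0.09575423143274614 [0.00334993 0.00131112]
```

{"fn": "carry_out", "kwargs": {"steps": [[[0,0,0.05],0,0.1],[[0,0,0.1],0,0.1],[[0,0,0.119],0,0.1],[[0,0,0.119],0,0.1],[[0,0,0.119],0,1],[[0,0,0.119],0,1],[[0,0,0.119],0,1],[[0,0,0.119],0,1],[[0,0,0.119],0,1]]}}

```text
time: 20.9
tool_pos: [0.5299, 0.0149, 0.0756]
ee_rot: [-3.141, -0.0, 1.505]
wrist_force: [-4.1, -0.2, 6.0]
width: 0.0131
finger_force: 30.0
```

{"fn": "carry_out", "kwargs": {"steps": [[[0,0.0003,-0.0127],0,1],[[0,0.0013,-0.0254],0,1],[[0,0.003,-0.038],0,1],[[0,0.0053,-0.0505],0,1],[[0,0.0083,-0.0629],0,1],[[0,0.0119,-0.0751],0,1],[[0,0.0161,-0.0871],0,1],[[0,0.021,-0.0988],0,1],[[0,0.0265,-0.1103],0,1],[[0,0.0326,-0.1215],0,1]]}}

```text
time: 22.15
tool_pos: [0.5606, 0.0127, 0.1973]
ee_rot: [-3.136, 0.001, 1.505]
wrist_force: [-9.3, 0.1, 1.3]
width: 0.0129
finger_force: 30.0
```

{"fn": "carry_out", "kwargs": {"steps": [[[0,0.0066,-0.0108],0,1],[[0,0.0138,-0.0213],0,1],[[0,0.0216,-0.0314],0,1],[[0,0.0298,-0.0411],0,1],[[0,0.0386,-0.0503],0,1],[[0,0.0478,-0.0591],0,1],[[0,0.0575,-0.0673],0,1],[[0,0.0676,-0.0751],0,1],[[0,0.0781,-0.0823],0,1],[[0,0.0889,-0.0889],0,1]]}}

```text
time: 23.4
tool_pos: [0.651, 0.0062, 0.291]
ee_rot: [3.137, 0.002, 1.504]
wrist_force: [-8.5, -0.5, 9.2]
width: 0.0131
finger_force: 30.0
```

{"fn": "carry_out", "kwargs": {"steps": [[[0,0,0],0,1],[[0,0,0],0,1],[[0,0,0],0,1],[[0,0,0],0,1],[[0,0,0],0,1],[[0,0,0],0,1]]}}

```text
time: 24.15
tool_pos: [0.6516, 0.0061, 0.2912]
ee_rot: [3.135, 0.002, 1.504]
wrist_force: [-6.5, -0.9, 9.7]
width: 0.0131
finger_force: 30.0
```

```bash
python3 - <<'E'
from h import *
s=snap('side','side2'); t=snap('top','top2'); o=robot.get_obs();print(o['tool_pos'],o['width'],o['finger_force'],o['wrist_force'])
# lid plane angle from top cloud
P=cloud(t).reshape(-1,3);d=P-[.7725,-.0018,.089];a=np.array([.9978,-.0663]);b=np.array([.0663,.9978])
x=d[:,:2]@a;y=d[:,:2]@b
Q=cloud(s).reshape(-1,3)
m=(x<-.01)&(x>-.11)&(abs(y)>.1)&(abs(y)<.17)&(P[:,2]>.11)&(P[:,2]<.3)
p=np.polyfit(d[m,2],x[m],1);print(m.sum(),np.degrees(np.arctan2(1,-p[0])))
bar=np.array([*o['tool_pos'][:2],o['tool_pos'][2]+.0145]);D=bar-[.7725,-.0018,.089];print('angle',np.degrees(np.arctan2(D[2],-D[:2]@a)),np.hypot(D[2],D[:2]@a))
E
```

```text
[0.65161256 0.00612022 0.29114982] 0.01321662561135282 29.999763071537018 [-6.26031159 -1.74865203  8.65190807]
983 57.48964192833201
angle 60.786882346532245 0.24822095366366154
```

View pics/side2.png

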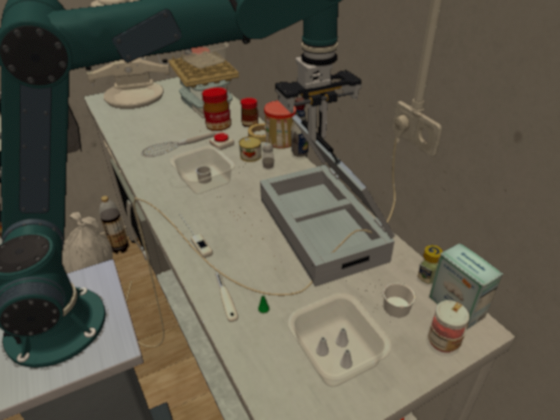

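The side view shows the lid held up by the bar at (318,145), three nozzles in the near pan and the cutter in the far pan. I'll firm up the angle, as it must be 55–65°.

```bash
python3 - <<'E'
from h import *
a=np.array([.9978,-.0663]);b=np.array([.0663,.9978])
for f in('side2','top2'):
    P=cloud(load(f)).reshape(-1,3);d=P-[.7725,-.0018,.089];X=np.c_[-(d[:,:2]@a),d[:,2]];y=d[:,:2]@b
    for sgn in(1,-1):
        th=np.arctan2(X[:,1],X[:,0]);r=np.hypot(*X.T)
        m=(sgn*y>.075)&(sgn*y<.178)&(r>.05)&(r<.195)&(abs(th-1.047)<.25)
        q=X[m]
        if len(q)<30: continue
        for _ in range(8):
            c=np.median(q,0);v=np.linalg.svd(q-q.mean(0),full_matrices=0)[2];e=(q-q.mean(0))@v[1]
            k=abs(e)<max(.004,1.5*e.std()); q=q[k]
        v=v[0]*np.sign(v[0][1]); n=np.array([-v[1],v[0]])
        print(f,sgn,len(q),np.degrees(np.arctan2(v[1],v[0])),'offset mm',1000*q.mean(0)@n,'rms',1000*e.std(), 'r',np.percentile(q@v,[2,98]))
E
```

```text
side2 1 91 58.94439237612831 offset mm 8.053851496478512 rms 0.7920152246534672 r [0.05212448 0.15245125]
side2 -1 53 60.06736007160316 offset mm 5.305235284461504 rms 0.20503298116188354 r [0.05090903 0.12209902]
top2 1 619 59.54509178060126 offset mm 9.87370326563361 rms 0.8990613563201124 r [0.05349299 0.19291754]
top2 -1 356 59.65333723174448 offset mm 8.40755473901552 rms 1.1167361936971572 r [0.05494845 0.19345137]
```

The fits agree on about 59.5°, so I'm handing it in.

```bash
python3 -c "
from bench import robot
print(robot.close_job())"
```

```text
the job is handed in; nothing more can be done
None
```

The job is handed in: both loose nozzles stand in the nozzle pan, the cutter lies flat in the other pan, and the gripper is holding the lid by its handle at about 60° (camera fits gave 59–60°); no verdict came back.

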